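# Sort the mixed-up pressure gauges onto their colour pads

### The job

The four test gauges were put back on one another's pads: move each gauge to the pad of its own colour, flat with its dial up and its round case wholly inside the pad's white ring (the stem may point any way and reach over the ring). No two gauges fit on one pad, so use the empty grey pad as a parking place and leave it empty at the end. Gauges are delicate: set each one down gently, never drop or stack them, and leave the flux jar standing where it is.

Things in the scene. Friction and masses are not known exactly. Their poses are not given: they have to be found in the camera images.
- blue_gauge: blue pressure gauge on its back: round blue case, 50 mm diameter, 30 mm high, white dial on top; a brass stem (at most 18 mm thick, axis 15 mm above the underside) sticks out along its own -x to 46 mm from the case's centre. Origin: centre of the case's underside; z up out of the dial. About 0.16 kg. Grip it across the case along its own y, square to the stem.
- red_gauge: red pressure gauge on its back: round red case, 50 mm diameter, 30 mm high, white dial on top; a brass stem (at most 18 mm thick, axis 15 mm above the underside) sticks out along its own -x to 46 mm from the case's centre. Origin: centre of the case's underside; z up out of the dial. About 0.16 kg. Grip it across the case along its own y, square to the stem.
- yellow_gauge: yellow pressure gauge on its back: round yellow case, 50 mm diameter, 30 mm high, white dial on top; a brass stem (at most 18 mm thick, axis 15 mm above the underside) sticks out along its own -x to 46 mm from the case's centre. Origin: centre of the case's underside; z up out of the dial. About 0.16 kg. Grip it across the case along its own y, square to the stem.
- green_gauge: green pressure gauge on its back: round green case, 50 mm diameter, 30 mm high, white dial on top; a brass stem (at most 18 mm thick, axis 15 mm above the underside) sticks out along its own -x to 46 mm from the case's centre. Origin: centre of the case's underside; z up out of the dial. About 0.16 kg. Grip it across the case along its own y, square to the stem.
- blue_pad: blue square pad, 100 x 100 mm, 4 mm thick, fixed flat on the bench, with a printed white ring (74 mm inside diameter, 80 mm outside) about its centre. Origin: centre of its underside, on the bench; the pad's top is 4 mm above it.
- red_pad: red square pad, 100 x 100 mm, 4 mm thick, fixed flat on the bench, with a printed white ring (74 mm inside diameter, 80 mm outside) about its centre. Origin: centre of its underside, on the bench; the pad's top is 4 mm above it.
- yellow_pad: yellow square pad, 100 x 100 mm, 4 mm thick, fixed flat on the bench, with a printed white ring (74 mm inside diameter, 80 mm outside) about its centre. Origin: centre of its underside, on the bench; the pad's top is 4 mm above it.
- green_pad: green square pad, 100 x 100 mm, 4 mm thick, fixed flat on the bench, with a printed white ring (74 mm inside diameter, 80 mm outside) about its centre. Origin: centre of its underside, on the bench; the pad's top is 4 mm above it.
- spare_pad: grey square pad, same size and ring as the coloured ones, fixed flat on the bench; empty at the start, belongs to no gauge. Origin: centre of its underside; top 4 mm above it.
- flux_jar: bystander: closed round flux jar with a black cap, 56 mm in diameter and 45 mm high, standing loose on the bench among the pads. Origin: centre of its underside. (A phone, books, a binder and a copper practice frame lie at the sides of the bench, clear of the work.)

How it is judged:
By the outcome, as a careful person would: the job done as asked, in the order asked, and still so for the second after the job is handed in, with the robot touching nothing.
It also fails if it takes over 125 s, if anything falls off the work surface, if the arm or the gripper's body presses on something with over 40 N, if the wrist force passes 120 N, or if a joint passes its speed limit or range.

### The arm

A 6-joint arm with a two-finger parallel gripper is mounted at the origin on the work surface. World frame = base frame: x ahead of the robot, y to its left, z up, the work surface at z = 0. Lengths are in m, angles in rad, forces in N, time in s.
With the tool pointing down it reaches from about 0.35 to 0.975 m from the base axis. Payload 4.9 kg.
Tool frame: the origin (TCP) lies between the finger pads; the fingertips stand 25 mm ahead of it and the grasp point (between the pads) lies 6 mm ahead of it (manip.tcp_to_tips is the z of the fingertips in the tool frame, in m); z points along the fingers, y is the line along which they close (so a half turn about z gives the same grasp; the last joint's range is limited). The gripper opens to 85 mm and grips with 20 to 120 N. Pads are 22 mm wide; open, the fingers measure 114 mm over their backs; the gripper's body (76 mm by 85 mm) begins 54 mm behind the grasp point. The pads swing forward as they close: fully open they stand 13 mm farther back than shut.
Start: joints at [1.078, 0.053, 1.613, -0, 1.476, -0.119], TCP at [0.228, 0.582, 0.256] pointing down, gripper open.
Joint ranges: [-3.01, 3.01], [-1.01, 2.22], [0.06, 2.58], [-1.02, 4.17], [0.09, 2.62], [-3.14, 3.14]. Speed limits (rad/s): [2.57, 2.57, 3.14, 3.14, 3.14, 3.14].

### API

Orientations are given as a unit quaternion [w, x, y, z].
In Python, from plant import manip gives the robot as it stands. The module is installed in compiled form; this text tells all that it offers.
- The arm moves only by the tool arm_command, never from a script. Its argument "moves" is a list of rows, each a list of 3 entries, a list of its own where there are three numbers: the opening, from -1 (shut) to 1 (fully open), then the shift along the tool's x, y, z in units of 0.15 m (1.0 is 0.15 m), then the turn about the tool's z in units of 2 pi rad (1.0 is 2 pi rad). A call has 1 to 20 rows; each row is the pose to reach, as a shift and turn from the pose commanded when the call began, along the tool's axes at that moment, turning the shorter way round; what a row does not reach only later rows make up. A row lasts 1/12 s, in which the tool goes at most 41.7 mm and 7.16 degrees, less where a joint would pass 70% of its speed; a pose out of reach is approached as far as the arm can. A call with a number of a shift or a turn outside -1 to 1 is refused whole. A call with a gripper value outside its range is refused whole. The fingers move at their own pace and stop on an object; the grip force is fixed at half the most. Time passes only in rows, so rows that repeat a pose let the fingers close. It gives the time, the measured TCP pose, the force, the opening and the grip force at its end, in the units of the state.
- manip.state(): the state, without advancing time (a new reading comes with each control period).
- manip.grab_frame(name): name is "scene" or "side" or "wrist"; returns a dict with "frame" (480x640x3 uint8, red, green, blue), "fx", "fy", "cx", "cy" (pixels), "R" (3x3) and "t" (3): a world point X has camera coordinates R X + t. Camera axes: x right, y down, z forward; pixel columns grow to the right and rows downward; lengths in m; the calibration is good to about 2 mm. The wrist camera is an equidistant fisheye: a pixel r from the principal point sees the ray r / f radians off the axis. A picture is of the moment at which its call begins. There is no depth.
- manip.job_done(): hands the job in; it is judged then, once.
Trained networks look in a picture, given as the dict that the camera call returned (one of the last four; its "shot" number tells which), for a name from the list of things; names that differ only in an ending like _2 or _b are one class to them, and where a whole thing is asked for, a point or a joint stands for the part that bears it (a point fixed in the world has none). Each returns a list of dicts, best first, with "confidence" (0 to 1); they miss things now and then, are a little off and sometimes report something else, mostly with a low value. They report only what shows in the picture. A call takes as long as a camera call.
- manip.search_frame(picture, target): "extent" ([left, top, right, bottom] in pixels, round what is visible of it).
The state is a dict: "time": time; "joint_pos": joint angles; "joint_vel": joint speeds; "joint_efforts": joint torques, N m; "tool_pos": TCP position; "tool_rot": TCP orientation; "contact_force": force on the tool from outside, world axes, zero at the start; "ft_torque": the same for the moment, N m; "gripper_width": opening from 0.0 (shut) to 1.0 (fully open); "grasp_force": force on a finger pad.
Only numpy, scipy, OpenCV 4.12 (cv2) and the standard library are available. Lean on these libraries where they do the work, as an engineer would, in place of code of your own. Each camera call takes 0.05 s, during which the arm holds its last target. There are 200 camera calls.

## Working session

There is one attempt and no reset: what is moved stays moved. The work goes in short steps, Python scripts to look and compute and a tool call to move; the robot and the scene stay as the last step left them, time stands still between calls to the robot, and variables do not carry over. Pictures are saved under pics/ and viewed, at most 14 in all, crops included, and the job is handed in when it is done.

Besides the shell and the picture viewer there is one more tool, called as name(argument=value, ...) on one line, values as JSON. arm_command: Moves the arm, as the interface text tells. Shifts and turns lie within -1 to 1; 1 stands for 0.15 m of shift or 2 pi rad of turn. Its arguments: {"type":"object","properties":{"moves":{"type":"array"}},"required":["moves"]}

```bash
mkdir -p pics; python3 - <<'E'
from plant import manip
import cv2
s=manip.state();print(s['time'],s['tool_pos'],s['tool_rot'],manip.tcp_to_tips)
for c in ['scene','side','wrist']:
    p=manip.grab_frame(c);cv2.imwrite(f'pics/{c}0.png',p['frame'][:,:,::-1])
    print(c,p['fx'],p['cx'],p['cy'],(-p['R'].T@p['t']).round(3),p['R'].round(2).tolist())
    if c!='wrist':
        for n in ['blue_gauge','red_gauge','yellow_gauge','green_gauge','blue_pad','red_pad','yellow_pad','green_pad','spare_pad','flux_jar']:
            print(n,[([round(x) for x in d['extent']],round(d['confidence'],2)) for d in manip.search_frame(p,n)[:2]])
E
```

```text
0.0 [0.22794663 0.58132856 0.25505591] [-3.23100670e-04  1.85820189e-01  9.82583211e-01 -9.92828024e-04] 0.025
scene 442.942556951784 323.2034118570514 238.5503036727182 [1.056 0.114 0.603] [[-0.24, 0.97, -0.01], [0.73, 0.18, -0.66], [-0.64, -0.17, -0.75]]
blue_gauge [([449, 211, 484, 245], 0.74)]
red_gauge [([457, 282, 492, 321], 0.21)]
yellow_gauge [([324, 184, 351, 216], 0.88)]
green_gauge [([455, 282, 491, 323], 0.64)]
blue_pad [([431, 280, 504, 347], 0.73), ([268, 243, 346, 304], 0.39)]
red_pad [([304, 192, 364, 229], 0.58), ([265, 244, 345, 306], 0.35)]
yellow_pad [([187, 173, 246, 211], 0.68)]
green_pad [([439, 208, 501, 255], 0.81), ([201, 169, 235, 198], 0.46)]
spare_pad [([433, 277, 505, 352], 0.64), ([267, 244, 346, 305], 0.59)]
flux_jar [([193, 227, 228, 264], 0.78)]
side 450.5084745998173 316.71619729706606 239.4097637891954 [ 0.203 -0.584  0.454] [[0.85, -0.52, -0.0], [-0.27, -0.44, -0.85], [0.44, 0.73, -0.52]]
blue_gauge [([322, 336, 382, 382], 0.75), ([209, 196, 232, 222], 0.59)]
red_gauge [([323, 334, 381, 385], 0.57)]
yellow_gauge [([255, 248, 287, 287], 0.8)]
green_gauge [([269, 178, 300, 198], 0.68)]
blue_pad [([266, 183, 319, 211], 0.78), ([321, 236, 394, 275], 0.57)]
red_pad [([233, 257, 313, 302], 0.83)]
yellow_pad [([306, 332, 415, 412], 0.64)]
green_pad [([188, 205, 252, 235], 0.84), ([254, 250, 284, 285], 0.16)]
spare_pad [([319, 234, 396, 274], 0.56)]
flux_jar [([403, 273, 440, 320], 0.83), ([320, 234, 395, 275], 0.38)]
wrist 371.64829954431775 325.83615802847737 242.16688005524128 [0.161 0.609 0.374] [[0.37, 0.93, -0.0], [0.89, -0.35, 0.28], [0.26, -0.1, -0.96]]
```

View pics/scene0.png

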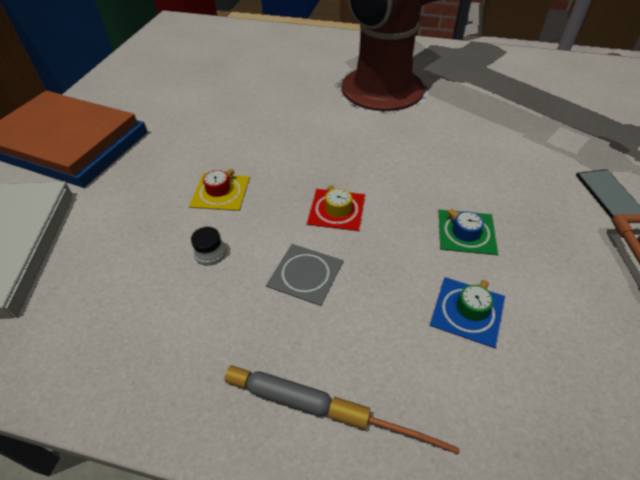

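View pics/side0.png

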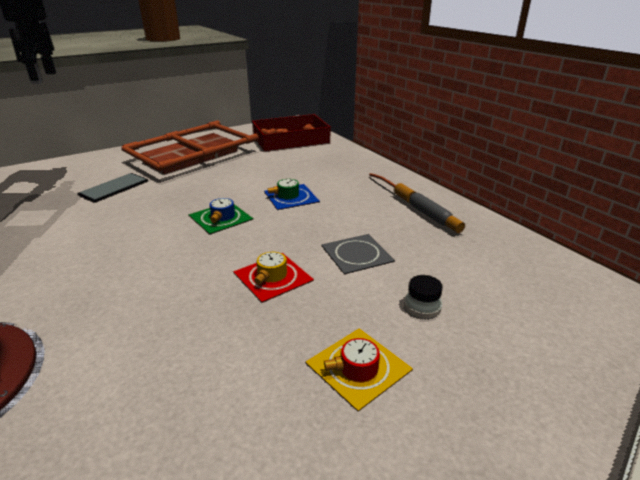

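View pics/wrist0.png

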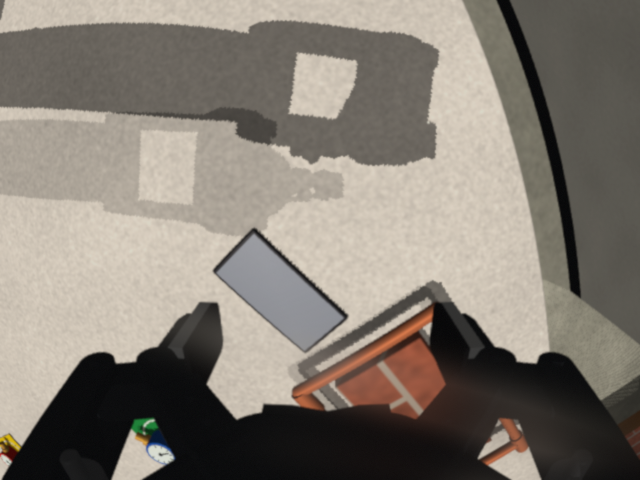

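The scene picture shows red on the yellow pad (220,190), yellow on the red pad (337,208), blue on the green pad (468,230), green on the blue pad (470,310), the empty grey pad (305,272) and the jar (208,245). So there are two swaps. The side view agrees. The wrist view shows only the phone and frame.

```bash
cat > h.py <<'E'
import numpy as np,cv2
from plant import manip
def warp(p,z,x0,y0,n,s):
    """top view: pixel (u,v) -> x=x0+v*s, y=y0+u*s ; n px square"""
    v,u=np.mgrid[:n,:n]; X=np.stack([x0+v*s,y0+u*s,np.full(u.shape,z)],-1)@p['R'].T+p['t']
    x,y=X[...,0]/X[...,2],X[...,1]/X[...,2]
    return cv2.remap(p['frame'],(p['fx']*x+p['cx']).astype('f4'),(p['fy']*y+p['cy']).astype('f4'),cv2.INTER_LINEAR)
H={'red':[(0,6),(174,180)],'yellow':[(20,32)],'green':[(50,85)],'blue':[(100,125)]}
def mask(im,c,smin=140,vmin=40):
    h=cv2.cvtColor(im,cv2.COLOR_RGB2HSV)
    return sum(cv2.inRange(h,(a,smin,vmin),(b,255,255)) for a,b in H[c])
def ray(p,u,v,z):
    d=p['R'].T@np.array([(u-p['cx'])/p['fx'],(v-p['cy'])/p['fy'],1]);o=-p['R'].T@p['t']
    return o+d*(z-o[2])/d[2]
E
python3 - <<'E'
from h import *
P={c:manip.grab_frame(c) for c in ['scene','side']}
g={'scene':dict(red=(217,178,'yellow'),yellow=(338,200,'red'),blue=(468,222,'green'),green=(477,298,'blue'),spare=(305,272,None)),
'side':dict(red=(360,355,'yellow'),yellow=(271,262,'red'),blue=(222,208,'green'),green=(288,187,'blue'),spare=(357,252,None))}
rows=[]
for c,p in P.items():
    row=[]
    for n,(u,v,pad) in g[c].items():
        z=.034 if pad else .004
        o=np.array(ray(p,u,v,z)); s=.0005; N=280; x0,y0=o[0]-N*s/2,o[1]-N*s/2
        lo=warp(p,.004,x0,y0,N,s); hi=warp(p,.034,x0,y0,N,s); mid=warp(p,.019,x0,y0,N,s)
        if pad:
            m=mask(lo,pad); cn=np.argwhere(m)[:,::-1].astype('f4')
            k=max(cv2.findContours(m,cv2.RETR_EXTERNAL,cv2.CHAIN_APPROX_NONE)[0],key=cv2.contourArea)
            r=cv2.minAreaRect(k); print(c,pad,'pad',round(x0+r[0][1]*s,4),round(y0+r[0][0]*s,4),[round(q*s,3) for q in r[1]],round(r[2],1))
            w=cv2.inRange(cv2.cvtColor(hi,cv2.COLOR_RGB2HSV),(0,0,110),(180,90,255)); cv2.circle(dm:=np.zeros_like(w),(N//2,N//2),52,255,-1)
            w&=dm; w=cv2.morphologyEx(w,cv2.MORPH_CLOSE,np.ones((7,7)))
            ks=[q for q in cv2.findContours(w,cv2.RETR_EXTERNAL,cv2.CHAIN_APPROX_NONE)[0] if cv2.contourArea(q)>400]
            k=min(ks,key=lambda q:np.hypot(*(np.array(cv2.minEnclosingCircle(q)[0])-N/2)))
            (a,b),R=cv2.minEnclosingCircle(k); print('  ',n,'dial',round(x0+b*s,4),round(y0+a*s,4),'d',round(2*R*s,3))
            cv2.circle(hi,(int(a),int(b)),int(R),(255,0,255),1)
            cv2.drawContours(lo,[cv2.boxPoints(r).astype(int)],0,(255,0,255),1)
        else:
            h=cv2.cvtColor(lo,cv2.COLOR_RGB2HSV)[...,2]; m=cv2.morphologyEx(cv2.inRange(h,0,115),cv2.MORPH_CLOSE,np.ones((15,15)))
            k=max(cv2.findContours(m,cv2.RETR_EXTERNAL,cv2.CHAIN_APPROX_NONE)[0],key=cv2.contourArea)
            r=cv2.minAreaRect(k); print(c,'spare',round(x0+r[0][1]*s,4),round(y0+r[0][0]*s,4),[round(q*s,3) for q in r[1]],r[2])
            cv2.drawContours(lo,[cv2.boxPoints(r).astype(int)],0,(255,0,255),1)
        print('   crop',round(x0,4),round(y0,4))
        row.append(np.vstack([cv2.resize(q,(160,160)) for q in (lo,mid if 0 else hi)]))
    rows.append(np.hstack(row))
    print(c,'jar',[ray(p,*q,.045).round(3)[:2].tolist() for q in [(208,237) if c=='scene' else (425,286)]])
m=np.vstack(rows); m=m[:600]; cv2.imwrite('pics/m1.png',cv2.resize(m,(750,600))[:,:,::-1])
E
```

```text
scene yellow pad 0.4672 -0.2535 [0.103, 0.1] 81.5
   red dial 0.4606 -0.2588 d 0.047
   crop 0.3946 -0.3248
scene red pad 0.4624 -0.0152 [0.101, 0.099] 86.0
   yellow dial 0.4611 -0.0126 d 0.041
   crop 0.4002 -0.0807
scene green pad 0.4643 0.2289 [0.097, 0.097] 83.7
   blue dial 0.4658 0.2254 d 0.046
   crop 0.4015 0.1549
scene blue pad 0.636 0.237 [0.098, 0.099] 9.0
   green dial 0.6276 0.2427 d 0.048
   crop 0.5618 0.1736
scene spare 0.6262 -0.0314 [0.101, 0.102] 9.001754760742188
   crop 0.5543 -0.1024
scene jar [[0.621, -0.202]]
side yellow pad 0.4658 -0.2535 [0.102, 0.102] 81.4
   red dial 0.4642 -0.2574 d 0.041
   crop 0.3899 -0.3334
side red pad 0.4598 -0.0151 [0.101, 0.102] 86.0
   yellow dial 0.461 -0.0093 d 0.04
   crop 0.3869 -0.0883
side green pad 0.4599 0.2296 [0.099, 0.099] 83.7
   blue dial 0.4637 0.2239 d 0.039
   crop 0.3887 0.1374
side blue pad 0.6327 0.2388 [0.101, 0.099] 9.1
   green dial 0.6265 0.2404 d 0.039
   crop 0.5495 0.1556
side spare 0.6215 -0.0326 [0.104, 0.103] 8.820379257202148
   crop 0.5534 -0.1013
side jar [[0.617, -0.21]]
```

View pics/m1.png

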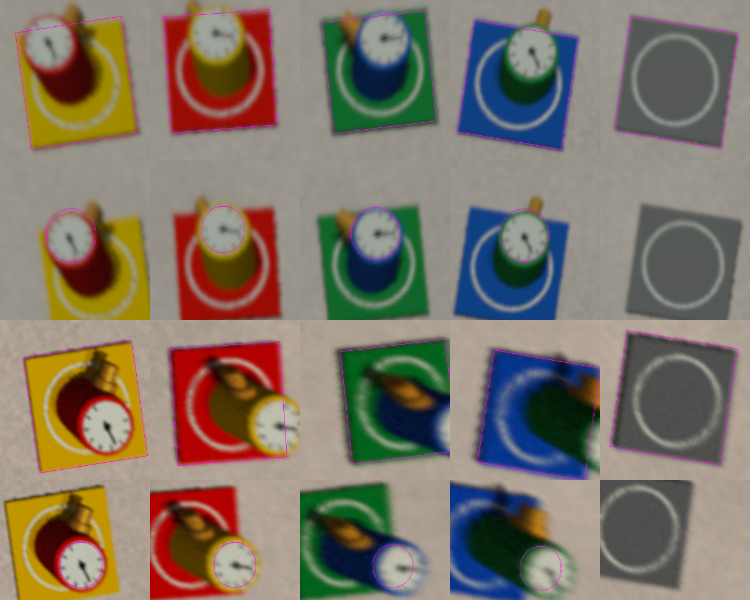

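```bash
cat >> h.py <<'E'
def plan(wps):
    """wps: (x,y,z,closing angle deg or None); prints calls (shift in 0.15 m tool axes, turn units) within limits"""
    s=manip.state(); w,x,y,z=s['tool_rot']; from scipy.spatial.transform import Rotation as Q
    R=Q.from_quat([x,y,z,w]).as_matrix(); p=np.array(s['tool_pos'])
    print('t',round(s['time'],2),'tcp',p.round(4),'tilt',R[:,2].round(4),'ang',np.degrees(np.arctan2(R[1,1],R[0,1])).round(1),'F',np.round(s['contact_force'],1),'w',round(s['gripper_width'],3),'gf',round(s['grasp_force'],1),'j6',round(s['joint_pos'][5],2))
    yaw=np.arctan2(R[1,1],R[0,1])
    for q in wps:
        dy=0 if q[3] is None else (np.radians(q[3])-yaw+np.pi/2)%np.pi-np.pi/2
        d=np.array(q[:3])-p; Rx=np.array([[np.sin(yaw),-np.cos(yaw),0]]).T
        B=np.c_[[-np.sin(yaw),np.cos(yaw),0],[np.cos(yaw),np.sin(yaw),0],[0,0,-1]]
        l=B.T@d; k=int(np.ceil(abs(l).max()/.1499))
        print('  ->',q,'shift',(l/.15/k).round(4),'x',k,'rows/call>=',int(np.ceil(np.linalg.norm(l)/k/.0417))+1,'turn',round(-dy/2/np.pi,4),'turnrows',int(np.ceil(abs(np.degrees(dy))/7.16)))
        p=np.array(q[:3]); yaw+=dy
E
python3 - <<'E'
from h import *
C=dict(red=(.463,-.2575),yellow=(.461,-.0105),blue=(.465,.2246),green=(.627,.2415))
out=[]
for c in ['scene','side']:
    p=manip.grab_frame(c)
    for n,(x,y) in C.items():
        s=.0005;N=240; im=warp(p,.019,x-N*s/2,y-N*s/2,N,s); h=cv2.cvtColor(im,cv2.COLOR_RGB2HSV)
        m=cv2.inRange(h,(9,110,60),(19,255,255)); v,u=np.mgrid[:N,:N]-N/2; r=np.hypot(u,v)*s
        m[(r<.026)|(r>.05)]=0; m=cv2.morphologyEx(m,cv2.MORPH_OPEN,np.ones((5,5)))
        k=m>0; print(c,n,k.sum(),np.degrees(np.arctan2(u[k].mean(),v[k].mean())).round(1),(np.hypot(u[k].mean(),v[k].mean())*s).round(3))
        im[k]=(255,0,255); cv2.circle(im,(N//2,N//2),50,(0,255,255),1); out.append(cv2.resize(im,(190,190)))
cv2.imwrite('pics/st.png',np.vstack([np.hstack(out[:4]),np.hstack(out[4:])])[:,:,::-1])
E
```

```text
scene red 1358 167.0 0.024
scene yellow 962 -59.5 0.01
scene blue 196 -127.0 0.03
scene green 99 153.2 0.043
side red 854 160.9 0.034
side yellow 1733 -136.1 0.025
side blue 688 -142.8 0.031
side green 2041 138.5 0.035
```

View pics/st.png

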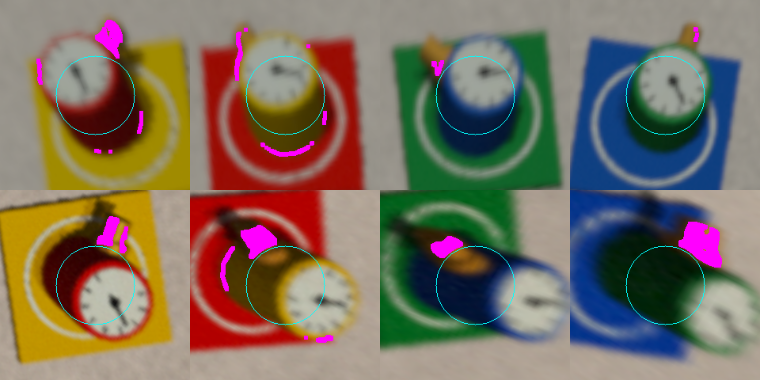

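The crops show stem headings (from +x towards +y) of about red 165°, yellow −147°, blue −140° and green 150°. I'll hover over the green gauge first.

```bash
python3 -c "
from h import *
plan([(.627,.2415,.15,60)])"
```

```text
t 1.35 tcp [0.2282 0.5818 0.2563] tilt [ 0.  0. -1.] ang 68.6 F [-0.6 -0.9  0.4] w 1.001 gf 0.0 j6 -0.12
  -> (0.627, 0.2415, 0.15, 60) shift [-0.8259 -0.2854  0.1772] x 4 rows/call>= 5 turn 0.0238 turnrows 2
```

arm_command(moves=[[1,[-0.826,-0.285,0.177],0],[1,[-0.826,-0.285,0.177],0],[1,[-0.826,-0.285,0.177],0],[1,[-0.826,-0.285,0.177],0],[1,[-0.826,-0.285,0.177],0]])

```text
time: 1.77
tool_pos: [0.3295, 0.4949, 0.2288]
tool_rot: [-0.0, 0.188, 0.982, -0.001]
contact_force: [-0.4, 0.2, -0.2]
gripper_width: 0.999
grasp_force: 0.0
```

arm_command(moves=[[1,[-0.826,-0.285,0.177],0],[1,[-0.826,-0.285,0.177],0],[1,[-0.826,-0.285,0.177],0],[1,[-0.826,-0.285,0.177],0],[1,[-0.826,-0.285,0.177],0]])

```text
time: 2.18
tool_pos: [0.4285, 0.4111, 0.2028]
tool_rot: [-0.0, 0.187, 0.982, -0.0]
contact_force: [-1.4, 0.4, 0.5]
gripper_width: 1.003
grasp_force: 0.0
```

arm_command(moves=[[1,[-0.826,-0.285,0.177],0],[1,[-0.826,-0.285,0.177],0],[1,[-0.826,-0.285,0.177],0],[1,[-0.826,-0.285,0.177],0],[1,[-0.826,-0.285,0.177],0]])

```text
time: 2.6
tool_pos: [0.5279, 0.3269, 0.1764]
tool_rot: [-0.0, 0.187, 0.982, 0.0]
contact_force: [-0.9, 1.0, -0.1]
gripper_width: 0.996
grasp_force: 0.0
```

arm_command(moves=[[1,[-0.826,-0.285,0.177],0.024],[1,[-0.826,-0.285,0.177],0.024],[1,[-0.826,-0.285,0.177],0.024],[1,[-0.826,-0.285,0.177],0.024],[1,[-0.826,-0.285,0.177],0.024],[1,[-0.826,-0.285,0.177],0.024]])

```text
time: 3.1
tool_pos: [0.6261, 0.2439, 0.1506]
tool_rot: [-0.0, 0.259, 0.966, 0.001]
contact_force: [0.1, 0.1, 0.2]
gripper_width: 1.002
grasp_force: 0.0
```

```bash
cat >> h.py <<'E'
def top(p,z,x0,y0,n,s):
    """top view from the fisheye wrist camera"""
    v,u=np.mgrid[:n,:n]; X=np.stack([x0+v*s,y0+u*s,np.full(u.shape,z)],-1)@p['R'].T+p['t']
    r=np.hypot(X[...,0],X[...,1]); k=np.arctan2(r,X[...,2])/np.maximum(r,1e-9)
    return cv2.remap(p['frame'],(p['fx']*X[...,0]*k+p['cx']).astype('f4'),(p['fy']*X[...,1]*k+p['cy']).astype('f4'),cv2.INTER_LINEAR)
E
python3 - <<'E'
from h import *
plan([(.627,.2415,.04,60)])
p=manip.grab_frame('wrist'); im=top(p,.034,.527,.1415,400,.0005); im2=top(p,.019,.527,.1415,400,.0005)
for i in (im,im2): cv2.circle(i,(200,200),50,(255,0,255),1)
cv2.imwrite('pics/w1.png',np.hstack([im,im2])[:,:,::-1])
E
```

```text
t 3.1 tcp [0.6261 0.2439 0.1506] tilt [-5.0e-04  1.3e-03 -1.0e+00] ang 60.0 F [0.1 0.1 0.2] w 1.002 gf 0.0 j6 -0.79
  -> (0.627, 0.2415, 0.04, 60) shift [-0.013  -0.0111  0.7373] x 1 rows/call>= 4 turn 0.0001 turnrows 1
```

View pics/w1.png

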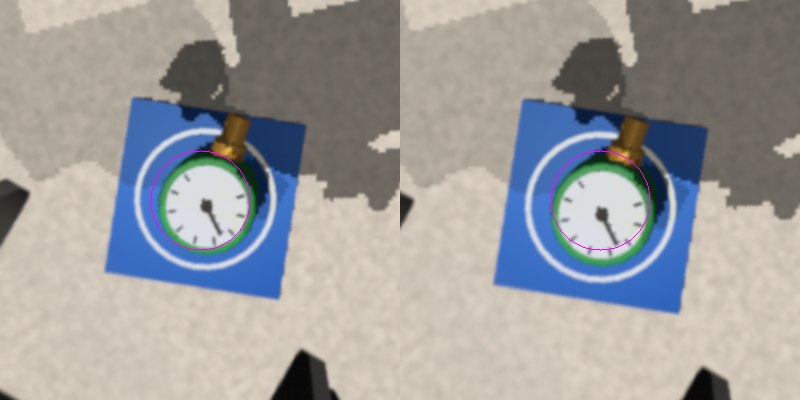

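The wrist top view shows the green dial centred near (206,206) in the crop, about (.629,.243). Its stem heads to about 163°.

```bash
python3 -c "
from h import *
plan([(.6285,.243,.15,73),(.6285,.243,.04,73),(.6285,.243,.11,73),(.624,-.032,.11,73),(.624,-.032,.04,73)])"
```

```text
t 3.15 tcp [0.6259 0.2442 0.1508] tilt [-0.      0.0012 -1.    ] ang 60.1 F [-1.   0.2  0.9] w 1.0 gf 0.0 j6 -0.79
  -> (0.6285, 0.243, 0.15, 73) shift [-0.0188  0.0018  0.0054] x 1 rows/call>= 2 turn -0.0359 turnrows 2
  -> (0.6285, 0.243, 0.04, 73) shift [0.     0.     0.7333] x 1 rows/call>= 4 turn -0.0 turnrows 0
  -> (0.6285, 0.243, 0.11, 73) shift [ 0.      0.     -0.4667] x 1 rows/call>= 3 turn -0.0 turnrows 0
  -> (0.624, -0.032, 0.11, 73) shift [-0.2537 -0.881   0.    ] x 2 rows/call>= 5 turn -0.0 turnrows 0
  -> (0.624, -0.032, 0.04, 73) shift [0.     0.     0.4667] x 1 rows/call>= 3 turn -0.0 turnrows 0
```

arm_command(moves=[[1,[-0.019,0.002,0.15],-0.036],[1,[-0.019,0.002,0.3],-0.036],[1,[-0.019,0.002,0.4],-0.036],[1,[-0.019,0.002,0.5],-0.036],[1,[-0.019,0.002,0.6],-0.036],[1,[-0.019,0.002,0.68],-0.036],[1,[-0.019,0.002,0.738],-0.036],[1,[-0.019,0.002,0.738],-0.036],[1,[-0.019,0.002,0.738],-0.036]])

```text
time: 3.9
tool_pos: [0.6297, 0.2405, 0.039]
tool_rot: [-0.0, 0.149, 0.989, -0.0]
contact_force: [-0.0, 0.2, 1.1]
gripper_width: 0.999
grasp_force: 0.0
```

arm_command(moves=[[-1,[0,0,0],0],[-1,[0,0,0],0],[-1,[0,0,0],0],[-1,[0,0,0],0],[-1,[0,0,0],0],[-1,[0,0,0],0],[-1,[0,0,0],0],[-1,[0,0,0],0],[-1,[0,0,0],0],[-1,[0,0,0],0],[-1,[0,0,0],0],[-1,[0,0,0],0]])

```text
time: 4.9
tool_pos: [0.6312, 0.2409, 0.0414]
tool_rot: [0.002, 0.149, 0.989, 0.001]
contact_force: [0.2, -0.1, 6.0]
gripper_width: 0.555
grasp_force: 62.4
```

```bash
python3 - <<'E'
from h import *
plan([(.6285,.243,.11,None),(.624,-.032,.11,None),(.624,-.032,.041,None)])
p=manip.grab_frame('side');cv2.imwrite('pics/s1.png',cv2.resize(p['frame'][120:260,220:380],(640,560))[:,:,::-1])
E
```

```text
t 4.9 tcp [0.6312 0.2409 0.0414] tilt [ 0.0034  0.001  -1.    ] ang 72.9 F [ 0.2 -0.1  6. ] w 0.555 gf 62.4 j6 -1.02
  -> (0.6285, 0.243, 0.11, None) shift [ 0.0214  0.0082 -0.4571] x 1 rows/call>= 3 turn 0.0 turnrows 0
  -> (0.624, -0.032, 0.11, None) shift [-0.2552 -0.8805  0.    ] x 2 rows/call>= 5 turn 0.0 turnrows 0
  -> (0.624, -0.032, 0.041, None) shift [0.   0.   0.46] x 1 rows/call>= 3 turn 0.0 turnrows 0
```

View pics/s1.png

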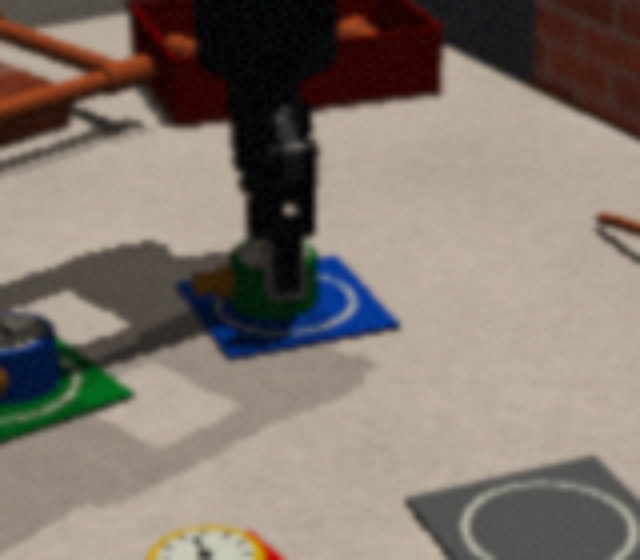

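The crop shows the green gauge held level at (275,280), with the fingertips near its foot. There was slight upward force as the pads swung forward, so I'll grasp about 5 mm higher next time.

arm_command(moves=[[-1,[0,0,-0.1],0],[-1,[0,0,-0.2],0],[-1,[0,0,-0.4],0],[-1,[0,0,-0.46],0],[-1,[0,0,-0.46],0]])

```text
time: 5.37
tool_pos: [0.6325, 0.2412, 0.1137]
tool_rot: [0.004, 0.149, 0.989, 0.002]
contact_force: [2.0, 0.5, -1.4]
gripper_width: 0.559
grasp_force: 62.3
```

```bash
python3 - <<'E'
from h import *
plan([(.624,-.032,.11,None),(.624,-.032,.042,None)])
p=manip.grab_frame('side');cv2.imwrite('pics/s2.png',cv2.resize(p['frame'][100:240,220:380],(640,560))[:,:,::-1])
E
```

```text
t 5.37 tcp [0.6325 0.2412 0.1137] tilt [ 0.0083  0.0021 -1.    ] ang 72.9 F [ 2.   0.5 -1.4] w 0.559 gf 62.3 j6 -1.02
  -> (0.624, -0.032, 0.11, None) shift [-0.2407 -0.8787  0.0122] x 2 rows/call>= 5 turn 0.0 turnrows 0
  -> (0.624, -0.032, 0.042, None) shift [0.     0.     0.4533] x 1 rows/call>= 3 turn 0.0 turnrows 0
```

View pics/s2.png

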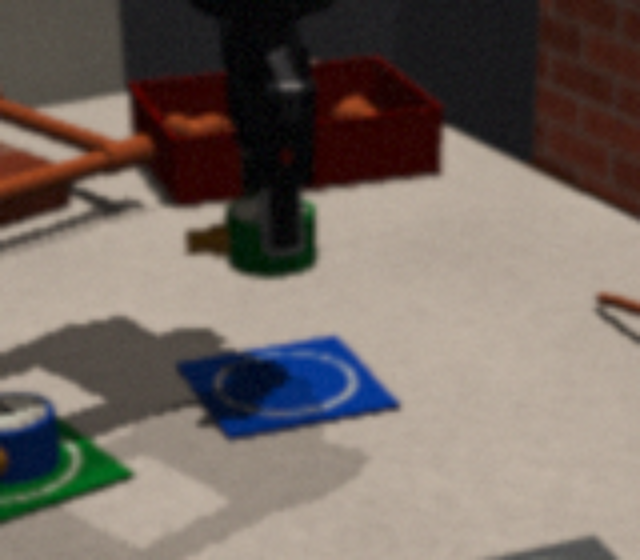

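The crop shows the green gauge lifted level at (272,240). Now to the spare pad.

arm_command(moves=[[-1,[-0.24,-0.88,0],0],[-1,[-0.24,-0.88,0],0],[-1,[-0.24,-0.88,0],0],[-1,[-0.24,-0.88,0],0],[-1,[-0.24,-0.88,0],0]])

```text
time: 5.83
tool_pos: [0.6242, 0.1006, 0.1064]
tool_rot: [-0.002, 0.151, 0.989, -0.001]
contact_force: [-0.1, -0.9, 0.1]
gripper_width: 0.554
grasp_force: 62.5
```

arm_command(moves=[[-1,[-0.24,-0.88,0],0],[-1,[-0.24,-0.88,0],0],[-1,[-0.24,-0.88,0],0],[-1,[-0.24,-0.88,0],0],[-1,[-0.24,-0.88,0],0],[-1,[-0.24,-0.88,0],0],[-1,[-0.24,-0.88,0],0]])

```text
time: 6.42
tool_pos: [0.6208, -0.0313, 0.1077]
tool_rot: [-0.001, 0.148, 0.989, 0.0]
contact_force: [-0.4, -0.0, -1.8]
gripper_width: 0.558
grasp_force: 62.7
```

arm_command(moves=[[-1,[0,0,0.15],0],[-1,[0,0,0.3],0],[-1,[0,0,0.38],0],[-1,[0,0,0.42],0],[-1,[0,0,0.44],0],[-1,[0,0,0.45],0],[-1,[0,0,0.45],0],[-1,[0,0,0.45],0]])

```text
time: 7.08
tool_pos: [0.6219, -0.0329, 0.0419]
tool_rot: [0.001, 0.148, 0.989, -0.0]
contact_force: [-0.6, -0.6, -1.2]
gripper_width: 0.557
grasp_force: 62.7
```

arm_command(moves=[[-1,[0,0,0.007],0],[-1,[0,0,0.007],0],[-1,[0,0,0.007],0]])

```text
time: 7.33
tool_pos: [0.622, -0.0331, 0.0414]
tool_rot: [0.001, 0.149, 0.989, 0.0]
contact_force: [-2.1, 1.4, 5.6]
gripper_width: 0.553
grasp_force: 63.3
```

arm_command(moves=[[-1,[0,0,0.006],0],[-1,[0,0,0.006],0],[-1,[0,0,0.006],0]])

```text
time: 7.58
tool_pos: [0.6221, -0.033, 0.0414]
tool_rot: [0.001, 0.149, 0.989, 0.0]
contact_force: [-4.5, 1.2, 10.6]
gripper_width: 0.553
grasp_force: 63.9
```

In contact at about the pick-up height. Release and rise.

arm_command(moves=[[1,[0,0,-0.006],0],[1,[0,0,-0.006],0],[1,[0,0,-0.006],0],[1,[0,0,-0.006],0],[1,[0,0,-0.006],0],[1,[0,0,-0.006],0],[1,[0,0,-0.006],0],[1,[0,0,-0.006],0],[1,[0,0,-0.2],0],[1,[0,0,-0.4],0],[1,[0,0,-0.7],0],[1,[0,0,-0.8],0],[1,[0,0,-0.8],0]])

```text
time: 8.67
tool_pos: [0.6247, -0.0336, 0.1663]
tool_rot: [0.006, 0.149, 0.989, -0.0]
contact_force: [0.6, 0.0, 0.8]
gripper_width: 1.002
grasp_force: 0.0
```

```bash
cat >> h.py <<'E'
def look(x,y,f):
    p=manip.grab_frame('wrist'); a=[top(p,z,x-.1,y-.1,400,.0005) for z in (.034,.019)]
    for i in a: cv2.circle(i,(200,200),50,(255,0,255),1)
    cv2.imwrite(f,np.hstack(a)[:,:,::-1])
def dial(c,x,y,cams=('wrist',)):
    """case centre: white dial disc near x,y in the top view at the dial's height; stem by brass outside the case at z=.019"""
    for cam in cams:
        p=manip.grab_frame(cam); f=top if cam=='wrist' else warp; s=.0005;N=240
        im=f(p,.034,x-.06,y-.06,N,s); h=cv2.cvtColor(im,cv2.COLOR_RGB2HSV)
        w=cv2.morphologyEx(cv2.inRange(h,(0,0,90),(180,60,255)),cv2.MORPH_CLOSE,np.ones((9,9)))
        w=cv2.morphologyEx(w,cv2.MORPH_OPEN,cv2.getStructuringElement(2,(31,31)))
        for k in cv2.findContours(w,cv2.RETR_EXTERNAL,cv2.CHAIN_APPROX_NONE)[0]:
            (a,b),R=cv2.minEnclosingCircle(k)
            if .015<R*s<.027: print(cam,c,'dial',round(x-.06+b*s,4),round(y-.06+a*s,4),'d',round(2*R*s,4))
E
python3 - <<'E'
from h import *
dial('green',.624,-.032,('wrist','side','scene'))
plan([(.465,.2246,.15,130)])
E
```

```text
t 8.82 tcp [ 0.6205 -0.0329  0.1582] tilt [-1.e-03  1.e-04 -1.e+00] ang 72.9 F [-0.5 -0.2 -1.1] w 0.998 gf 0.0 j6 -1.45
  -> (0.465, 0.2246, 0.15, 130) shift [0.7477 0.6681 0.0274] x 2 rows/call>= 5 turn -0.1586 turnrows 8
```

arm_command(moves=[[1,[0.748,0.668,0.027],0],[1,[0.748,0.668,0.027],0],[1,[0.748,0.668,0.027],0],[1,[0.748,0.668,0.027],0],[1,[0.748,0.668,0.027],0],[1,[0.748,0.668,0.027],0]])

```text
time: 9.32
tool_pos: [0.5413, 0.0966, 0.1525]
tool_rot: [-0.002, 0.147, 0.989, -0.001]
contact_force: [-0.7, -0.0, 0.1]
gripper_width: 0.998
grasp_force: 0.0
```

arm_command(moves=[[1,[0.748,0.668,0.027],-0.158],[1,[0.748,0.668,0.027],-0.158],[1,[0.748,0.668,0.027],-0.158],[1,[0.748,0.668,0.027],-0.158],[1,[0.748,0.668,0.027],-0.158],[1,[0.748,0.668,0.027],-0.158],[1,[0.748,0.668,0.027],-0.158],[1,[0.748,0.668,0.027],-0.158],[1,[0.748,0.668,0.027],-0.158],[1,[0.748,0.668,0.027],-0.158],[1,[0.748,0.668,0.027],-0.158],[1,[0.748,0.668,0.027],-0.158],[1,[0.748,0.668,0.027],-0.158]])

```text
time: 10.4
tool_pos: [0.4655, 0.2243, 0.1507]
tool_rot: [-0.0, -0.34, 0.941, -0.0]
contact_force: [0.6, 0.4, -0.0]
gripper_width: 0.997
grasp_force: 0.0
```

```bash
python3 - <<'E'
from h import *
p=manip.grab_frame('wrist'); a=top(p,.034,.365,.1246,400,.0005); cv2.circle(a,(200,200),50,(255,0,255),1)
b=warp(manip.grab_frame('scene'),.034,.574,-.082,200,.0005); c=warp(manip.grab_frame('side'),.034,.574,-.082,200,.0005)
for i in (b,c): cv2.circle(i,(100,100),50,(255,0,255),1)
cv2.imwrite('pics/w2.png',np.hstack([a,np.vstack([b,c])])[:,:,::-1])
plan([(.465,.2246,.15,130)])
E
```

```text
t 10.55 tcp [0.4654 0.2245 0.1509] tilt [-0. -0. -1.] ang 129.8 F [ 0.3 -0.7 -0.3] w 1.0 gf 0.0 j6 -1.96
  -> (0.465, 0.2246, 0.15, 130) shift [0.0017 0.0024 0.0057] x 1 rows/call>= 2 turn -0.0007 turnrows 1
```

View pics/w2.png

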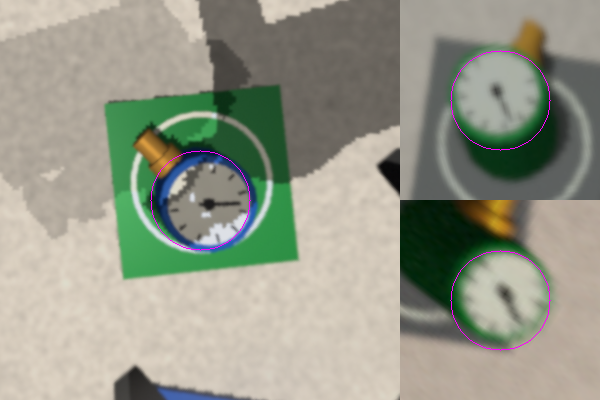

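The blue dial sits at (207,203) in the crop, about (.4655,.2255), with its stem heading −139°, so the tool angle is right. Green stands upright on spare at (.622,−.032).

arm_command(moves=[[1,[0,0.005,0.2],0],[1,[0,0.005,0.4],0],[1,[0,0.005,0.5],0],[1,[0,0.005,0.6],0],[1,[0,0.005,0.67],0],[1,[0,0.005,0.7],0],[1,[0,0.005,0.7],0],[1,[0,0.005,0.7],0]])

```text
time: 11.22
tool_pos: [0.4654, 0.2252, 0.0465]
tool_rot: [0.0, -0.34, 0.94, -0.0]
contact_force: [0.1, 0.5, 0.0]
gripper_width: 1.0
grasp_force: 0.0
```

arm_command(moves=[[-1,[0,0,0],0],[-1,[0,0,0],0],[-1,[0,0,0],0],[-1,[0,0,0],0],[-1,[0,0,0],0],[-1,[0,0,0],0],[-1,[0,0,0],0],[-1,[0,0,0],0],[-1,[0,0,0],0],[-1,[0,0,0],0]])

```text
time: 12.05
tool_pos: [0.4661, 0.2255, 0.0475]
tool_rot: [0.001, -0.34, 0.94, 0.0]
contact_force: [-1.4, -0.8, 5.8]
gripper_width: 0.549
grasp_force: 62.1
```

arm_command(moves=[[-1,[0,0,-0.1],0],[-1,[0,0,-0.2],0],[-1,[0,0,-0.35],0],[-1,[0,0,-0.46],0],[-1,[0,0,-0.46],0],[-1,[0,0,-0.46],0]])

```text
time: 12.55
tool_pos: [0.4654, 0.2252, 0.1154]
tool_rot: [0.001, -0.34, 0.94, -0.0]
contact_force: [-0.1, 0.8, -2.4]
gripper_width: 0.55
grasp_force: 62.3
```

```bash
python3 -c "
from h import *
plan([(.634,.238,.115,None)])"
```

```text
t 12.55 tcp [0.4654 0.2252 0.1154] tilt [ 1.8e-03  5.0e-04 -1.0e+00] ang 129.8 F [-0.1  0.8 -2.4] w 0.55 gf 62.3 j6 -1.96
  -> (0.634, 0.238, 0.115, None) shift [-0.9185 -0.6538  0.0027] x 1 rows/call>= 6 turn 0.0 turnrows 0
```

arm_command(moves=[[-1,[-0.918,-0.654,0],0],[-1,[-0.918,-0.654,0],0],[-1,[-0.918,-0.654,0],0],[-1,[-0.918,-0.654,0],0],[-1,[-0.918,-0.654,0],0],[-1,[-0.918,-0.654,0],0],[-1,[-0.918,-0.654,0],0],[-1,[-0.918,-0.654,0],0]])

```text
time: 13.22
tool_pos: [0.6316, 0.2376, 0.1133]
tool_rot: [-0.001, -0.34, 0.94, 0.0]
contact_force: [1.0, 0.7, -0.8]
gripper_width: 0.55
grasp_force: 62.3
```

arm_command(moves=[[-1,[0,0,0.15],0],[-1,[0,0,0.3],0],[-1,[0,0,0.38],0],[-1,[0,0,0.42],0],[-1,[0,0,0.44],0],[-1,[0,0,0.45],0],[-1,[0,0,0.453],0],[-1,[0,0,0.453],0]])

```text
time: 13.88
tool_pos: [0.6343, 0.238, 0.0482]
tool_rot: [0.001, -0.34, 0.94, -0.0]
contact_force: [0.5, -0.3, -1.2]
gripper_width: 0.549
grasp_force: 62.3
```

arm_command(moves=[[-1,[0,0,0.004],0],[-1,[0,0,0.004],0],[-1,[0,0,0.004],0]])

```text
time: 14.13
tool_pos: [0.6344, 0.2381, 0.0475]
tool_rot: [0.001, -0.34, 0.94, -0.0]
contact_force: [-0.4, 1.4, 1.8]
gripper_width: 0.553
grasp_force: 62.6
```

Contact is gentle. Release and go back to green.

arm_command(moves=[[1,[0,0,0],0],[1,[0,0,0],0],[1,[0,0,0],0],[1,[0,0,0],0],[1,[0,0,0],0],[1,[0,0,0],0],[1,[0,0,0],0],[1,[0,0,0],0],[1,[0,0,-0.2],0],[1,[0,0,-0.4],0],[1,[0,0,-0.6],0],[1,[0,0,-0.6],0],[1,[0,0,-0.6],0]])

```text
time: 15.22
tool_pos: [0.6353, 0.2383, 0.1398]
tool_rot: [0.003, -0.34, 0.94, -0.0]
contact_force: [-0.4, 0.6, -0.7]
gripper_width: 1.003
grasp_force: 0.0
```

```bash
python3 - <<'E'
from h import *
plan([(.622,-.032,.135,73),(.622,-.032,.046,73)])
E
```

```text
t 15.22 tcp [0.6353 0.2383 0.1398] tilt [ 0.0059  0.0014 -1.    ] ang 129.8 F [-0.4  0.6 -0.7] w 1.003 gf 0.0 j6 -2.02
  -> (0.622, -0.032, 0.135, 73) shift [ 0.6107 -0.6638  0.0161] x 2 rows/call>= 5 turn 0.1577 turnrows 8
  -> (0.622, -0.032, 0.046, 73) shift [0.     0.     0.5933] x 1 rows/call>= 4 turn -0.0 turnrows 0
```

arm_command(moves=[[1,[0.611,-0.664,0],0],[1,[0.611,-0.664,0],0],[1,[0.611,-0.664,0],0],[1,[0.611,-0.664,0],0],[1,[0.611,-0.664,0],0],[1,[0.611,-0.664,0],0]])

```text
time: 15.72
tool_pos: [0.6262, 0.1024, 0.135]
tool_rot: [-0.001, -0.34, 0.941, 0.001]
contact_force: [0.3, -0.1, 0.3]
gripper_width: 1.001
grasp_force: 0.0
```

arm_command(moves=[[1,[0.611,-0.664,0],0.158],[1,[0.611,-0.664,0],0.158],[1,[0.611,-0.664,0],0.158],[1,[0.611,-0.664,0],0.158],[1,[0.611,-0.664,0],0.158],[1,[0.611,-0.664,0],0.158],[1,[0.611,-0.664,0],0.158],[1,[0.611,-0.664,0],0.158],[1,[0.611,-0.664,0],0.158],[1,[0.611,-0.664,0],0.158],[1,[0.611,-0.664,0],0.158],[1,[0.611,-0.664,0],0.158],[1,[0.611,-0.664,0],0.158]])

```text
time: 16.8
tool_pos: [0.6202, -0.0322, 0.1362]
tool_rot: [-0.0, 0.148, 0.989, 0.0]
contact_force: [0.5, -0.3, 0.4]
gripper_width: 1.001
grasp_force: 0.0
```

```bash
python3 - <<'E'
from h import *
plan([(.622,-.032,.047,73)])
p=manip.grab_frame('wrist'); a=top(p,.034,.522,-.132,400,.0005); cv2.circle(a,(200,200),50,(255,0,255),1)
b=warp(manip.grab_frame('scene'),.034,.584,.188,200,.0005); c=warp(manip.grab_frame('side'),.034,.584,.188,200,.0005)
for i in (b,c): cv2.circle(i,(100,100),50,(255,0,255),1)
cv2.imwrite('pics/w3.png',np.hstack([a,np.vstack([b,c])])[:,:,::-1])
E
```

```text
t 16.8 tcp [ 0.6202 -0.0322  0.1362] tilt [-1.e-04  1.e-04 -1.e+00] ang 73.0 F [ 0.5 -0.3  0.4] w 1.001 gf 0.0 j6 -1.45
  -> (0.622, -0.032, 0.047, 73) shift [-0.0114  0.0046  0.5948] x 1 rows/call>= 4 turn -0.0 turnrows 1
```

View pics/w3.png

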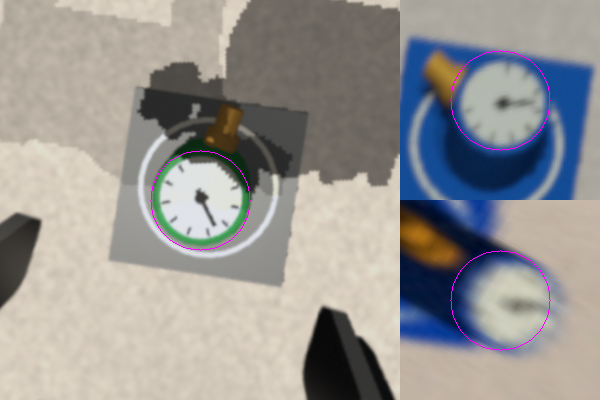

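Green is centred at (201,199) in the crop, as expected. Blue on its pad sits at about (.636,.241), well inside the ring. Pick green.

arm_command(moves=[[1,[-0.011,0.005,0.2],0],[1,[-0.011,0.005,0.3],0],[1,[-0.011,0.005,0.4],0],[1,[-0.011,0.005,0.5],0],[1,[-0.011,0.005,0.57],0],[1,[-0.011,0.005,0.595],0],[1,[-0.011,0.005,0.595],0],[1,[-0.011,0.005,0.595],0]])

```text
time: 17.62
tool_pos: [0.6223, -0.0324, 0.0476]
tool_rot: [0.0, 0.149, 0.989, -0.0]
contact_force: [0.0, -0.3, -0.1]
gripper_width: 1.002
grasp_force: 0.0
```

arm_command(moves=[[-1,[0,0,0],0],[-1,[0,0,0],0],[-1,[0,0,0],0],[-1,[0,0,0],0],[-1,[0,0,0],0],[-1,[0,0,0],0],[-1,[0,0,0],0],[-1,[0,0,0],0],[-1,[0,0,0],0],[-1,[0,0,0],0]])

```text
time: 18.45
tool_pos: [0.623, -0.0326, 0.0488]
tool_rot: [0.001, 0.149, 0.989, -0.0]
contact_force: [-0.4, -0.0, 5.8]
gripper_width: 0.548
grasp_force: 61.7
```

arm_command(moves=[[-1,[0,0,-0.1],0],[-1,[0,0,-0.2],0],[-1,[0,0,-0.35],0],[-1,[0,0,-0.46],0],[-1,[0,0,-0.46],0],[-1,[0,0,-0.46],0]])

```text
time: 18.95
tool_pos: [0.6225, -0.0324, 0.1174]
tool_rot: [0.001, 0.149, 0.989, -0.0]
contact_force: [0.0, 0.3, -2.3]
gripper_width: 0.548
grasp_force: 62.1
```

```bash
python3 -c "
from h import *
plan([(.462,.229,.115,None)])"
```

```text
t 18.95 tcp [ 0.6225 -0.0324  0.1174] tilt [ 2.4e-03 -4.0e-04 -1.0e+00] ang 72.9 F [ 0.   0.3 -2.3] w 0.548 gf 62.1 j6 -1.44
  -> (0.462, 0.229, 0.115, None) shift [0.7676 0.6756 0.008 ] x 2 rows/call>= 5 turn 0.0 turnrows 0
```

arm_command(moves=[[-1,[0.768,0.676,0],0],[-1,[0.768,0.676,0],0],[-1,[0.768,0.676,0],0],[-1,[0.768,0.676,0],0],[-1,[0.768,0.676,0],0],[-1,[0.768,0.676,0],0]])

```text
time: 19.45
tool_pos: [0.5396, 0.0995, 0.1141]
tool_rot: [-0.002, 0.147, 0.989, -0.0]
contact_force: [-0.1, -1.0, -1.6]
gripper_width: 0.548
grasp_force: 62.2
```

arm_command(moves=[[-1,[0.768,0.676,0],0],[-1,[0.768,0.676,0],0],[-1,[0.768,0.676,0],0],[-1,[0.768,0.676,0],0],[-1,[0.768,0.676,0],0],[-1,[0.768,0.676,0],0],[-1,[0.768,0.676,0],0],[-1,[0.768,0.676,0],0]])

```text
time: 20.12
tool_pos: [0.4622, 0.2281, 0.1158]
tool_rot: [-0.0, 0.15, 0.989, -0.0]
contact_force: [-0.4, -0.4, -0.9]
gripper_width: 0.547
grasp_force: 62.3
```

arm_command(moves=[[-1,[0,0,0.15],0],[-1,[0,0,0.3],0],[-1,[0,0,0.38],0],[-1,[0,0,0.42],0],[-1,[0,0,0.44],0],[-1,[0,0,0.445],0],[-1,[0,0,0.449],0],[-1,[0,0,0.449],0]])

```text
time: 20.78
tool_pos: [0.4623, 0.2295, 0.0498]
tool_rot: [0.001, 0.149, 0.989, 0.0]
contact_force: [-0.1, -0.4, -0.9]
gripper_width: 0.55
grasp_force: 62.3
```

arm_command(moves=[[-1,[0,0,0.004],0],[-1,[0,0,0.004],0],[-1,[0,0,0.004],0]])

```text
time: 21.03
tool_pos: [0.4619, 0.2295, 0.0489]
tool_rot: [0.001, 0.149, 0.989, 0.0]
contact_force: [0.0, 0.2, 0.5]
gripper_width: 0.546
grasp_force: 62.5
```

arm_command(moves=[[1,[0,0,0.002],0],[1,[0,0,0.002],0],[1,[0,0,0.002],0],[1,[0,0,0.002],0],[1,[0,0,0.002],0],[1,[0,0,0.002],0],[1,[0,0,0.002],0],[1,[0,0,0.002],0],[1,[0,0,-0.2],0],[1,[0,0,-0.4],0],[1,[0,0,-0.6],0],[1,[0,0,-0.6],0],[1,[0,0,-0.6],0]])

```text
time: 22.12
tool_pos: [0.4629, 0.2298, 0.1407]
tool_rot: [0.002, 0.149, 0.989, 0.001]
contact_force: [-0.7, -1.0, -0.1]
gripper_width: 1.003
grasp_force: 0.0
```

```bash
python3 - <<'E'
from h import *
plan([(.461,-.0105,.14,123)])
E
```

```text
t 22.12 tcp [0.4629 0.2298 0.1407] tilt [ 0.005   0.0016 -1.    ] ang 72.9 F [-0.7 -1.  -0.1] w 1.003 gf 0.0 j6 -0.96
  -> (0.461, -0.0105, 0.14, 123) shift [-0.2294 -0.7674  0.0024] x 2 rows/call>= 4 turn -0.1392 turnrows 7
```

arm_command(moves=[[1,[-0.23,-0.767,0],0],[1,[-0.23,-0.767,0],0],[1,[-0.23,-0.767,0],0],[1,[-0.23,-0.767,0],0],[1,[-0.23,-0.767,0],0],[1,[-0.23,-0.767,0],0]])

```text
time: 22.62
tool_pos: [0.4598, 0.1092, 0.1369]
tool_rot: [-0.001, 0.149, 0.989, 0.0]
contact_force: [0.7, 0.9, -0.6]
gripper_width: 1.002
grasp_force: 0.0
```

arm_command(moves=[[1,[-0.23,-0.767,0],-0.139],[1,[-0.23,-0.767,0],-0.139],[1,[-0.23,-0.767,0],-0.139],[1,[-0.23,-0.767,0],-0.139],[1,[-0.23,-0.767,0],-0.139],[1,[-0.23,-0.767,0],-0.139],[1,[-0.23,-0.767,0],-0.139],[1,[-0.23,-0.767,0],-0.139],[1,[-0.23,-0.767,0],-0.139],[1,[-0.23,-0.767,0],-0.139],[1,[-0.23,-0.767,0],-0.139],[1,[-0.23,-0.767,0],-0.139]])

```text
time: 23.62
tool_pos: [0.4596, -0.0105, 0.1379]
tool_rot: [-0.0, -0.284, 0.959, 0.0]
contact_force: [-0.6, -0.5, -0.1]
gripper_width: 1.001
grasp_force: 0.0
```

```bash
python3 - <<'E'
from h import *
plan([(.461,-.0105,.047,123)])
p=manip.grab_frame('wrist'); a=top(p,.034,.361,-.1105,400,.0005); cv2.circle(a,(200,200),50,(255,0,255),1)
b=warp(manip.grab_frame('scene'),.034,.412,.179,200,.0005); c=warp(manip.grab_frame('side'),.034,.412,.179,200,.0005)
for i in (b,c): cv2.circle(i,(100,100),50,(255,0,255),1)
cv2.imwrite('pics/w4.png',np.hstack([a,np.vstack([b,c])])[:,:,::-1])
E
```

```text
t 23.62 tcp [ 0.4596 -0.0105  0.1379] tilt [-4.e-04  1.e-04 -1.e+00] ang 122.9 F [-0.6 -0.5 -0.1] w 1.001 gf 0.0 j6 -2.33
  -> (0.461, -0.0105, 0.047, 123) shift [-0.0076 -0.0053  0.606 ] x 1 rows/call>= 4 turn -0.0001 turnrows 1
```

View pics/w4.png

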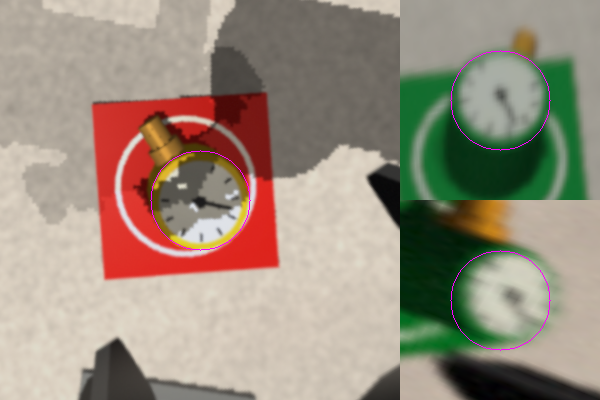

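Yellow is centred at (200,201) with its stem at −148°, aligned with the tool. Green sits centred on its pad. Pick yellow.

arm_command(moves=[[1,[-0.008,-0.005,0.2],0],[1,[-0.008,-0.005,0.3],0],[1,[-0.008,-0.005,0.4],0],[1,[-0.008,-0.005,0.5],0],[1,[-0.008,-0.005,0.58],0],[1,[-0.008,-0.005,0.606],0],[1,[-0.008,-0.005,0.606],0],[1,[-0.008,-0.005,0.606],0]])

```text
time: 24.43
tool_pos: [0.4613, -0.011, 0.0476]
tool_rot: [0.0, -0.283, 0.959, -0.0]
contact_force: [-0.7, -0.5, 0.5]
gripper_width: 0.999
grasp_force: 0.0
```

arm_command(moves=[[-1,[0,0,0],0],[-1,[0,0,0],0],[-1,[0,0,0],0],[-1,[0,0,0],0],[-1,[0,0,0],0],[-1,[0,0,0],0],[-1,[0,0,0],0],[-1,[0,0,0],0],[-1,[0,0,0],0],[-1,[0,0,0],0]])

```text
time: 25.27
tool_pos: [0.462, -0.0112, 0.0488]
tool_rot: [0.001, -0.284, 0.959, -0.001]
contact_force: [-1.0, -0.2, 6.3]
gripper_width: 0.55
grasp_force: 60.4
```

arm_command(moves=[[-1,[0,0,-0.1],0],[-1,[0,0,-0.2],0],[-1,[0,0,-0.35],0],[-1,[0,0,-0.46],0],[-1,[0,0,-0.46],0],[-1,[0,0,-0.46],0]])

```text
time: 25.77
tool_pos: [0.4616, -0.011, 0.117]
tool_rot: [0.001, -0.284, 0.959, -0.001]
contact_force: [-0.1, 0.1, -2.1]
gripper_width: 0.549
grasp_force: 62.3
```

```bash
python3 -c "
from h import *
plan([(.624,-.032,.115,None)])"
```

```text
t 25.77 tcp [ 0.4616 -0.011   0.117 ] tilt [ 2.4e-03 -4.0e-04 -1.0e+00] ang 122.9 F [-0.1  0.1 -2.1] w 0.549 gf 62.3 j6 -2.33
  -> (0.624, -0.032, 0.115, None) shift [-0.8324 -0.7059  0.0132] x 1 rows/call>= 5 turn 0.0 turnrows 0
```

arm_command(moves=[[-1,[-0.832,-0.706,0],0],[-1,[-0.832,-0.706,0],0],[-1,[-0.832,-0.706,0],0],[-1,[-0.832,-0.706,0],0],[-1,[-0.832,-0.706,0],0],[-1,[-0.832,-0.706,0],0],[-1,[-0.832,-0.706,0],0],[-1,[-0.832,-0.706,0],0]])

```text
time: 26.43
tool_pos: [0.6217, -0.0316, 0.1148]
tool_rot: [-0.001, -0.284, 0.959, 0.001]
contact_force: [-0.3, -0.4, -2.5]
gripper_width: 0.546
grasp_force: 62.4
```

arm_command(moves=[[-1,[0,0,0.15],0],[-1,[0,0,0.3],0],[-1,[0,0,0.38],0],[-1,[0,0,0.42],0],[-1,[0,0,0.44],0],[-1,[0,0,0.445],0],[-1,[0,0,0.449],0],[-1,[0,0,0.449],0]])

```text
time: 27.1
tool_pos: [0.6242, -0.0321, 0.0502]
tool_rot: [0.001, -0.284, 0.959, -0.001]
contact_force: [-0.3, 0.3, -1.8]
gripper_width: 0.542
grasp_force: 62.4
```

arm_command(moves=[[-1,[0,0,0.006],0],[-1,[0,0,0.006],0],[-1,[0,0,0.006],0]])

```text
time: 27.35
tool_pos: [0.6242, -0.0321, 0.049]
tool_rot: [0.001, -0.284, 0.959, -0.0]
contact_force: [0.2, 0.6, 0.8]
gripper_width: 0.544
grasp_force: 62.6
```

arm_command(moves=[[1,[0,0,0.001],0],[1,[0,0,0.001],0],[1,[0,0,0.001],0],[1,[0,0,0.001],0],[1,[0,0,0.001],0],[1,[0,0,0.001],0],[1,[0,0,0.001],0],[1,[0,0,0.001],0],[1,[0,0,-0.2],0],[1,[0,0,-0.4],0],[1,[0,0,-0.6],0],[1,[0,0,-0.6],0],[1,[0,0,-0.6],0]])

```text
time: 28.43
tool_pos: [0.6251, -0.0323, 0.1411]
tool_rot: [0.003, -0.284, 0.959, -0.001]
contact_force: [-0.2, 0.3, -0.6]
gripper_width: 0.998
grasp_force: 0.0
```

```bash
python3 - <<'E'
from h import *
plan([(.4625,-.2575,.14,75)])
E
```

```text
t 28.43 tcp [ 0.6251 -0.0323  0.1411] tilt [ 0.0056 -0.001  -1.    ] ang 122.9 F [-0.2  0.3 -0.6] w 0.998 gf 0.0 j6 -2.32
  -> (0.4625, -0.2575, 0.14, 75) shift [ 0.8632 -0.3353  0.0036] x 2 rows/call>= 5 turn 0.1332 turnrows 7
```

arm_command(moves=[[1,[0.863,-0.335,0],0],[1,[0.863,-0.335,0],0],[1,[0.863,-0.335,0],0],[1,[0.863,-0.335,0],0],[1,[0.863,-0.335,0],0],[1,[0.863,-0.335,0],0]])

```text
time: 28.93
tool_pos: [0.5413, -0.1445, 0.1367]
tool_rot: [-0.001, -0.283, 0.959, 0.001]
contact_force: [-0.3, 0.7, 0.6]
gripper_width: 0.999
grasp_force: 0.0
```

arm_command(moves=[[1,[0.863,-0.335,0],0.133],[1,[0.863,-0.335,0],0.133],[1,[0.863,-0.335,0],0.133],[1,[0.863,-0.335,0],0.133],[1,[0.863,-0.335,0],0.133],[1,[0.863,-0.335,0],0.133],[1,[0.863,-0.335,0],0.133],[1,[0.863,-0.335,0],0.133],[1,[0.863,-0.335,0],0.133],[1,[0.863,-0.335,0],0.133],[1,[0.863,-0.335,0],0.133],[1,[0.863,-0.335,0],0.133]])

```text
time: 29.93
tool_pos: [0.461, -0.2567, 0.1378]
tool_rot: [-0.0, 0.129, 0.992, 0.0]
contact_force: [-0.1, 0.2, 0.8]
gripper_width: 1.0
grasp_force: 0.0
```

```bash
python3 - <<'E'
from h import *
plan([(.463,-.2575,.047,75)])
p=manip.grab_frame('wrist'); a=top(p,.034,.363,-.3575,400,.0005); cv2.circle(a,(200,200),50,(255,0,255),1)
b=warp(manip.grab_frame('scene'),.034,.574,-.082,200,.0005); c=warp(manip.grab_frame('side'),.034,.574,-.082,200,.0005)
for i in (b,c): cv2.circle(i,(100,100),50,(255,0,255),1)
cv2.imwrite('pics/w5.png',np.hstack([a,np.vstack([b,c])])[:,:,::-1])
E
```

```text
t 29.93 tcp [ 0.461  -0.2567  0.1378] tilt [-1.e-04  2.e-04 -1.e+00] ang 75.1 F [-0.1  0.2  0.8] w 1.0 gf 0.0 j6 -1.96
  -> (0.463, -0.2575, 0.047, 75) shift [-0.0143 -0.0014  0.6056] x 1 rows/call>= 4 turn 0.0004 turnrows 1
```

View pics/w5.png

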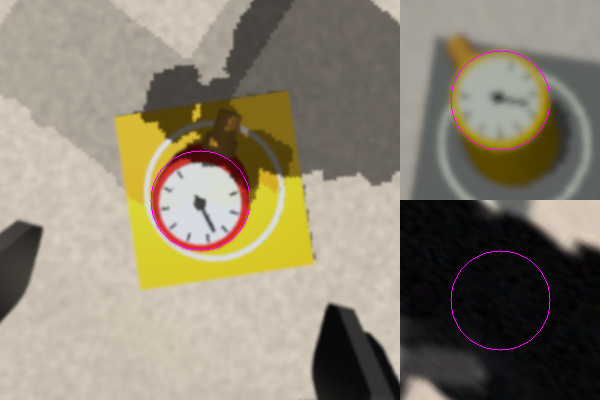

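Red is centred at (200,203) with its stem at about 162°, close enough to the tool. Yellow sits centred on spare (side view blocked by the arm). Pick red.

arm_command(moves=[[1,[-0.016,0,0.2],0.008],[1,[-0.016,0,0.3],0.008],[1,[-0.016,0,0.4],0.008],[1,[-0.016,0,0.5],0.008],[1,[-0.016,0,0.58],0.008],[1,[-0.016,0,0.606],0.008],[1,[-0.016,0,0.606],0.008],[1,[-0.016,0,0.606],0.008]])

```text
time: 30.75
tool_pos: [0.4633, -0.2579, 0.0475]
tool_rot: [0.0, 0.155, 0.988, -0.0]
contact_force: [0.4, -0.1, 0.0]
gripper_width: 1.003
grasp_force: 0.0
```

arm_command(moves=[[-1,[0,0,0],0],[-1,[0,0,0],0],[-1,[0,0,0],0],[-1,[0,0,0],0],[-1,[0,0,0],0],[-1,[0,0,0],0],[-1,[0,0,0],0],[-1,[0,0,0],0],[-1,[0,0,0],0],[-1,[0,0,0],0]])

```text
time: 31.58
tool_pos: [0.4639, -0.2584, 0.0488]
tool_rot: [0.001, 0.155, 0.988, -0.001]
contact_force: [-1.8, 1.0, 5.1]
gripper_width: 0.55
grasp_force: 60.7
```

arm_command(moves=[[-1,[0,0,-0.1],0],[-1,[0,0,-0.2],0],[-1,[0,0,-0.35],0],[-1,[0,0,-0.46],0],[-1,[0,0,-0.46],0],[-1,[0,0,-0.46],0]])

```text
time: 32.08
tool_pos: [0.4636, -0.2581, 0.117]
tool_rot: [0.001, 0.155, 0.988, -0.001]
contact_force: [1.0, 0.2, -1.8]
gripper_width: 0.543
grasp_force: 62.1
```

```bash
python3 -c "
from h import *
plan([(.462,-.015,.115,None)])"
```

```text
t 32.08 tcp [ 0.4636 -0.2581  0.117 ] tilt [ 0.002  -0.0015 -1.    ] ang 72.2 F [ 1.   0.2 -1.8] w 0.543 gf 62.1 j6 -1.91
  -> (0.462, -0.015, 0.115, None) shift [0.253  0.7699 0.0066] x 2 rows/call>= 4 turn 0.0 turnrows 0
```

arm_command(moves=[[-1,[0.253,0.77,0],0],[-1,[0.253,0.77,0],0],[-1,[0.253,0.77,0],0],[-1,[0.253,0.77,0],0],[-1,[0.253,0.77,0],0],[-1,[0.253,0.77,0],0]])

```text
time: 32.58
tool_pos: [0.4616, -0.1359, 0.1148]
tool_rot: [-0.001, 0.155, 0.988, 0.0]
contact_force: [0.1, -0.2, -1.2]
gripper_width: 0.544
grasp_force: 62.3
```

arm_command(moves=[[-1,[0.253,0.77,0],0],[-1,[0.253,0.77,0],0],[-1,[0.253,0.77,0],0],[-1,[0.253,0.77,0],0],[-1,[0.253,0.77,0],0],[-1,[0.253,0.77,0],0],[-1,[0.253,0.77,0],0],[-1,[0.253,0.77,0],0]])

```text
time: 33.25
tool_pos: [0.4617, -0.016, 0.116]
tool_rot: [-0.0, 0.156, 0.988, -0.0]
contact_force: [-0.6, -0.6, -1.8]
gripper_width: 0.547
grasp_force: 62.5
```

arm_command(moves=[[-1,[0,0,0.15],0],[-1,[0,0,0.3],0],[-1,[0,0,0.38],0],[-1,[0,0,0.42],0],[-1,[0,0,0.44],0],[-1,[0,0,0.445],0],[-1,[0,0,0.449],0],[-1,[0,0,0.449],0]])

```text
time: 33.92
tool_pos: [0.4624, -0.0149, 0.0497]
tool_rot: [0.001, 0.155, 0.988, -0.0]
contact_force: [0.4, 0.8, -1.7]
gripper_width: 0.542
grasp_force: 62.5
```

arm_command(moves=[[-1,[0,0,0.006],0],[-1,[0,0,0.006],0],[-1,[0,0,0.006],0]])

```text
time: 34.17
tool_pos: [0.4625, -0.0148, 0.0489]
tool_rot: [0.001, 0.155, 0.988, -0.0]
contact_force: [1.3, -0.6, 0.9]
gripper_width: 0.547
grasp_force: 62.9
```

arm_command(moves=[[1,[0,0,0.001],0],[1,[0,0,0.001],0],[1,[0,0,0.001],0],[1,[0,0,0.001],0],[1,[0,0,0.001],0],[1,[0,0,0.001],0],[1,[0,0,0.001],0],[1,[0,0,0.001],0],[1,[0,0,-0.2],0],[1,[0,0,-0.4],0],[1,[0,0,-0.6],0],[1,[0,0,-0.6],0],[1,[0,0,-0.6],0]])

```text
time: 35.25
tool_pos: [0.4631, -0.0148, 0.1403]
tool_rot: [0.003, 0.155, 0.988, -0.0]
contact_force: [-0.6, 1.1, -0.2]
gripper_width: 1.001
grasp_force: 0.0
```

```bash
python3 - <<'E'
from h import *
plan([(.6235,-.032,.14,123)])
E
```

```text
t 35.25 tcp [ 0.4631 -0.0148  0.1403] tilt [ 0.0052 -0.001  -1.    ] ang 72.2 F [-0.6  1.1 -0.2] w 1.001 gf 0.0 j6 -1.45
  -> (0.6235, -0.032, 0.14, 123) shift [-0.5265  0.1091  0.001 ] x 2 rows/call>= 3 turn -0.1412 turnrows 8
```

arm_command(moves=[[1,[-0.527,0.109,0],0],[1,[-0.527,0.109,0],0],[1,[-0.527,0.109,0],0],[1,[-0.527,0.109,0],0]])

```text
time: 35.58
tool_pos: [0.5415, -0.0232, 0.1348]
tool_rot: [-0.003, 0.155, 0.988, 0.0]
contact_force: [-0.1, -0.8, -0.5]
gripper_width: 0.998
grasp_force: 0.0
```

arm_command(moves=[[1,[-0.527,0.109,0],-0.141],[1,[-0.527,0.109,0],-0.141],[1,[-0.527,0.109,0],-0.141],[1,[-0.527,0.109,0],-0.141],[1,[-0.527,0.109,0],-0.141],[1,[-0.527,0.109,0],-0.141],[1,[-0.527,0.109,0],-0.141],[1,[-0.527,0.109,0],-0.141],[1,[-0.527,0.109,0],-0.141],[1,[-0.527,0.109,0],-0.141],[1,[-0.527,0.109,0],-0.141],[1,[-0.527,0.109,0],-0.141]])

```text
time: 36.58
tool_pos: [0.6218, -0.0318, 0.1378]
tool_rot: [-0.0, -0.283, 0.959, 0.0]
contact_force: [-0.2, 0.1, -0.2]
gripper_width: 0.999
grasp_force: 0.0
```

```bash
python3 - <<'E'
from h import *
plan([(.6235,-.032,.047,123)])
p=manip.grab_frame('wrist'); a=top(p,.034,.5235,-.132,400,.0005); cv2.circle(a,(200,200),50,(255,0,255),1)
b=warp(manip.grab_frame('scene'),.034,.411,-.065,200,.0005); c=warp(manip.grab_frame('side'),.034,.411,-.065,200,.0005)
for i in (b,c): cv2.circle(i,(100,100),50,(255,0,255),1)
cv2.imwrite('pics/w6.png',np.hstack([a,np.vstack([b,c])])[:,:,::-1])
E
```

```text
t 36.58 tcp [ 0.6218 -0.0318  0.1378] tilt [-1.e-04  0.e+00 -1.e+00] ang 122.9 F [-0.2  0.1 -0.2] w 0.999 gf 0.0 j6 -2.32
  -> (0.6235, -0.032, 0.047, 123) shift [-0.0087 -0.0076  0.6052] x 1 rows/call>= 4 turn -0.0003 turnrows 1
```

View pics/w6.png

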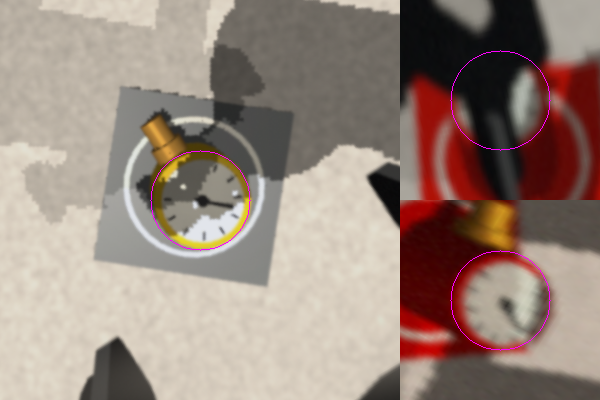

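Yellow is centred at (201,201), and red sits flat on its pad, centred to within 3 mm (side view). Pick yellow.

arm_command(moves=[[1,[-0.009,-0.008,0.2],0],[1,[-0.009,-0.008,0.3],0],[1,[-0.009,-0.008,0.4],0],[1,[-0.009,-0.008,0.5],0],[1,[-0.009,-0.008,0.58],0],[1,[-0.009,-0.008,0.605],0],[1,[-0.009,-0.008,0.605],0],[1,[-0.009,-0.008,0.605],0]])

```text
time: 37.4
tool_pos: [0.6241, -0.0321, 0.0475]
tool_rot: [0.0, -0.284, 0.959, -0.0]
contact_force: [-0.3, 0.1, 0.6]
gripper_width: 0.998
grasp_force: 0.0
```

arm_command(moves=[[-1,[0,0,0],0],[-1,[0,0,0],0],[-1,[0,0,0],0],[-1,[0,0,0],0],[-1,[0,0,0],0],[-1,[0,0,0],0],[-1,[0,0,0],0],[-1,[0,0,0],0],[-1,[0,0,0],0],[-1,[0,0,0],0]])

```text
time: 38.23
tool_pos: [0.6248, -0.0321, 0.0488]
tool_rot: [0.001, -0.284, 0.959, -0.0]
contact_force: [-0.9, -1.1, 6.4]
gripper_width: 0.544
grasp_force: 61.3
```

arm_command(moves=[[-1,[0,0,-0.1],0],[-1,[0,0,-0.2],0],[-1,[0,0,-0.35],0],[-1,[0,0,-0.46],0],[-1,[0,0,-0.46],0],[-1,[0,0,-0.46],0]])

```text
time: 38.73
tool_pos: [0.6245, -0.0322, 0.1175]
tool_rot: [0.001, -0.284, 0.959, -0.001]
contact_force: [-0.6, -0.5, -2.7]
gripper_width: 0.543
grasp_force: 62.2
```

```bash
python3 -c "
from h import *
plan([(.4665,-.2535,.115,None)])"
```

```text
t 38.73 tcp [ 0.6245 -0.0322  0.1175] tilt [ 2.6e-03 -5.0e-04 -1.0e+00] ang 122.9 F [-0.6 -0.5 -2.7] w 0.543 gf 62.2 j6 -2.32
  -> (0.4665, -0.2535, 0.115, None) shift [ 0.843  -0.3327  0.0083] x 2 rows/call>= 5 turn 0.0 turnrows 0
```

arm_command(moves=[[-1,[0.843,-0.333,0],0],[-1,[0.843,-0.333,0],0],[-1,[0.843,-0.333,0],0],[-1,[0.843,-0.333,0],0],[-1,[0.843,-0.333,0],0],[-1,[0.843,-0.333,0],0]])

```text
time: 39.23
tool_pos: [0.5439, -0.1427, 0.1146]
tool_rot: [-0.001, -0.283, 0.959, 0.001]
contact_force: [-0.2, 0.4, -2.2]
gripper_width: 0.543
grasp_force: 62.2
```

arm_command(moves=[[-1,[0.843,-0.333,0],0],[-1,[0.843,-0.333,0],0],[-1,[0.843,-0.333,0],0],[-1,[0.843,-0.333,0],0],[-1,[0.843,-0.333,0],0],[-1,[0.843,-0.333,0],0],[-1,[0.843,-0.333,0],0],[-1,[0.843,-0.333,0],0]])

```text
time: 39.9
tool_pos: [0.4668, -0.2521, 0.1158]
tool_rot: [0.0, -0.285, 0.959, 0.0]
contact_force: [-0.3, -0.5, -1.3]
gripper_width: 0.545
grasp_force: 62.2
```

arm_command(moves=[[-1,[0,0,0.15],0],[-1,[0,0,0.3],0],[-1,[0,0,0.38],0],[-1,[0,0,0.42],0],[-1,[0,0,0.44],0],[-1,[0,0,0.445],0],[-1,[0,0,0.449],0],[-1,[0,0,0.449],0]])

```text
time: 40.57
tool_pos: [0.4667, -0.254, 0.0498]
tool_rot: [0.001, -0.284, 0.959, -0.001]
contact_force: [0.6, 0.2, -1.6]
gripper_width: 0.544
grasp_force: 62.2
```

arm_command(moves=[[-1,[0,0,0.006],0],[-1,[0,0,0.006],0],[-1,[0,0,0.006],0]])

```text
time: 40.82
tool_pos: [0.4667, -0.254, 0.0489]
tool_rot: [0.001, -0.283, 0.959, -0.001]
contact_force: [0.6, 1.4, 2.8]
gripper_width: 0.549
grasp_force: 62.6
```

arm_command(moves=[[1,[0,0,0],0],[1,[0,0,0],0],[1,[0,0,0],0],[1,[0,0,0],0],[1,[0,0,0],0],[1,[0,0,0],0],[1,[0,0,0],0],[1,[0,0,0],0],[1,[0,0,-0.2],0],[1,[0,0,-0.4],0],[1,[0,0,-0.7],0],[1,[0,0,-1],0],[1,[0,0,-1],0],[1,[0,0,-1],0],[1,[0,0,-1],0],[1,[0,0,-1],0]])

```text
time: 42.15
tool_pos: [0.4649, -0.2527, 0.1954]
tool_rot: [-0.001, -0.284, 0.959, 0.002]
contact_force: [-0.8, -0.6, -0.0]
gripper_width: 0.999
grasp_force: 0.0
```

```bash
python3 - <<'E'
from h import *
plan([])
p=manip.grab_frame('wrist'); sc=manip.grab_frame('scene'); sd=manip.grab_frame('side')
a=top(p,.034,.4065,-.3135,240,.0005); cv2.circle(a,(120,120),50,(255,0,255),1); a=cv2.resize(a,(200,200))
t=[]
for q in (sc,sd):
    for x,y in ((.4665,-.2535),(.461,-.015),(.462,.229),(.634,.238)):
        i=warp(q,.034,x-.06,y-.06,240,.0005); cv2.circle(i,(120,120),50,(255,0,255),1); t.append(cv2.resize(i,(180,180)))
m=np.vstack([np.hstack(t[:4]),np.hstack(t[4:])])
b=np.zeros((200,720,3),'u1'); b[:,:200]=a; b[:,220:]=cv2.resize(sc['frame'][150:350,130:630],(500,200))
cv2.imwrite('pics/fin.png',np.vstack([m,b])[:,:,::-1])
print([d['extent'] for d in manip.search_frame(sc,'flux_jar')[:1]],[d['extent'] for d in manip.search_frame(sd,'flux_jar')[:1]])
E
```

```text
t 42.15 tcp [ 0.4649 -0.2527  0.1954] tilt [-0.0031  0.0022 -1.    ] ang 122.9 F [-0.8 -0.6 -0. ] w 0.999 gf 0.0 j6 -2.78
[[189.8, 228.4, 224.1, 266.3]] [[406.1, 270.1, 439.2, 316.7]]
```

View pics/fin.png

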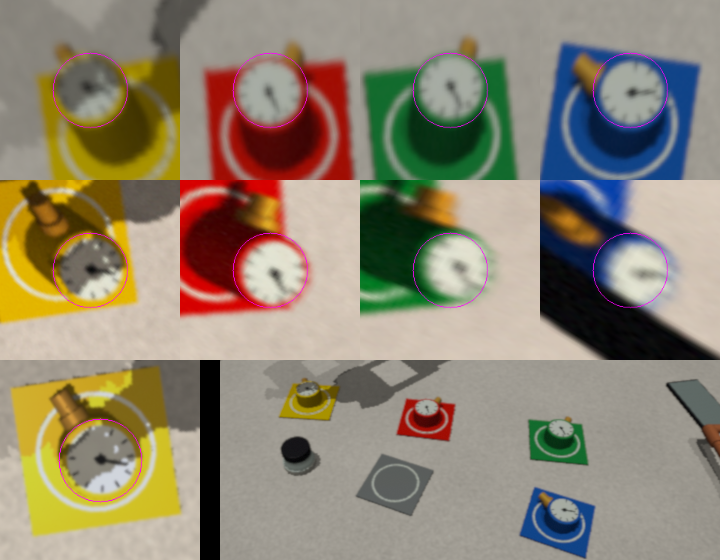

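The final picture shows every gauge upright and centred on its own pad within a few mm, the grey pad empty and the jar in its original place.

```bash
python3 -c "
from plant import manip
print(manip.job_done())"
```

```text
the job is handed in; nothing more can be done
None
```

All four gauges are on the pads of their own colour, dial up and inside the rings; the grey pad is empty, the flux jar still stands where it was, and the job was handed in at about 42 s.

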